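# Load the sample carrier and draw its latch shut

### The job

Stand the blue-lidded specimen cup upright in the open well of the sample carrier, without tipping it on the way, and swing the carrier's lid fully shut. Then bring the latch's wire loop over the hook on the lid so that its bar lies behind the hook, and press the latch lever back past centre until it lies flat on the front deck and keeps the loop tight. Leave the other cups, bottles and jar standing where they are.

Things in the scene. Friction and masses are not known exactly. Their poses are not given: they have to be found in the camera images.
- carrier: White sample carrier, 193 (x) x 118 (y) x 78 mm, standing fast on the bench. Origin on the bench under its well's centre; x points from the front deck to the lid's hinge, y across, z up. Well 110 mm square, open on top, floor at z = 4 mm, rim at z = 70. The front deck runs from x = -134 to -60 mm, its top at z = 78, with the latch on it at y = 0. 'Carrier (x, y, z)' below means this frame.
- lid_hinge (a point): Middle of the lid's hinge line (along y), at carrier (59, 0, 74) mm, on the far rim of the well.
- lid_edge (a point): Middle of the lid's free edge, 118 mm from the hinge. The lid is a blue plate 118 x 118 x 8 mm, half its thickness either side of the line from hinge to edge; it carries the hook on its outside near this edge. Closed, the lid's top is at carrier z = 78 mm.
- lid (a joint): Lid angle (rad): 0 closed, about 1.57 upright, at most 2.0 (leaning away to +x). Stiff hinge: it stays near upright and falls shut by itself below about 1 rad; a push of about 2 N moves it.
- keeper: Steel hook on the lid, 20 mm wide along y. Origin where the bar's centre sits when hooked: carrier (-42, 0, 86) mm with the lid closed, 8 mm above the lid's top; axes then as the carrier's. Upright at x -8 to -3 mm, up to z = +9; lip overhangs to x = +2 between z = +5.5 and +9. The bar goes in from the +x (hinge) side, under the lip. Sprung: gives up to 6 mm to -x at 11 N per mm.
- lever_pivot (a point): Middle of the lever's pivot (axis along carrier y), carrier (-72, 0, 86) mm.
- lever_tip (a point): Middle of the lever's free end, 58 mm from the pivot. The lever is a steel plate 58 x 22 (y) x 5 mm with a red pad near the tip.
- lever (a joint): Lever angle (rad): 0 flat along the deck, tip to -x; 1.57 upright; at most 2.2 (leaning to the lid, +x). Stiff: it stays where it is left, but about 3 N at the loop's pin or 1 N at its tip moves it. With the loop hooked the pull begins at about 0.9 and is dead centre at 0.2; below that the lever is drawn down and stays, above it may spring up. About 4 N at the tip closes it.
- loop_pin (a point): Middle of the loop's hinge pin (along y) on the lever, 20 mm from the lever's pivot, so it moves with the lever. With the lever at 1.55 or more, the hanging loop reaches well past the hook; at less it falls short.
- loop_bar (a point): Centre of the bar at the loop's free end, 47 mm from the loop's pin. The loop is a wire bail (40 g) that flops freely about its pin, from leaning back (to -x) off the raised lever to lying forward on the lid; it clears the lever's tip. Bar 6 mm thick, along y; red end buttons, 10 mm across, make it 50 mm long and can be pinched endwise while the loop pivots between the fingers.
- blue_cup: Specimen cup with a blue screw lid, 60 mm tall; body 52 mm across below 46 mm, lid 57 mm across above that. Origin at the centre of its underside, z up. Weighs about 30 g.
- red_cup_a: Specimen cup with a red lid, same shape as the blue one; to be left alone. Origin at the centre of its underside.
- red_cup_b: Another red-lidded cup, to be left alone. Origin at the centre of its underside.
- brown_bottle: Small brown dropper bottle, 30 mm across, 84 mm tall, standing close to the blue cup; to be left alone. Origin at the centre of its underside.
- white_jar: Small white jar, 27 mm across, 51 mm tall, standing close to the blue cup; to be left alone. Origin at the centre of its underside.
Mind the look-alikes: they are no part of the job. What is meant by the blue_cup is not yellow, and is the smaller of those in its own colour.

How it is judged:
On the way, in this order (a step that is already met when the one before it is completed fails the run):
1. the blue cup stands in the well (x of blue_cup in the frame of carrier between -0.035 and 0.035 m and y of blue_cup in the frame of carrier between -0.035 and 0.035 m and z of blue_cup in the frame of carrier below 0.009 m and angle between blue_cup's own z axis and vertical below 0.15 rad), for 0.2 s.
2. the lid is shut (value of joint lid below 0.03 rad), for 0.2 s.
3. the loop's bar lies behind the hook, the lever still up (x of loop_bar in the frame of keeper between -0.002 and 0.03 m and z of loop_bar in the frame of keeper below 0.004 m and value of joint lever above 0.6 rad), for 0.2 s.
At the end, for the whole second after the job is handed in: The blue cup stands upright (within 0.15 rad) and at rest on the floor of the well; the lid is shut (under 0.03 rad); the loop's bar lies behind the hook, under its lip, pulling on it with more than 8 N; the lever lies flat (under 0.06 rad) (all of step 1 and value of joint lid below 0.03 rad and value of joint lever below 0.06 rad and x of loop_bar in the frame of keeper between -0.003 and 0.005 m and z of loop_bar in the frame of keeper below 0.004 m and contact force between keeper and anything else above 8 N and linear speed of blue_cup below 0.02 m/s); the robot touches nothing.
It fails at once if the blue cup is tipped (angle between blue_cup's own z axis and vertical above 0.7 rad).
It fails at once if a bystander is shifted by more than 30 mm or tipped (distance of any of red_cup_a, red_cup_b, brown_bottle, white_jar from where it was at the start of the episode above 0.03 m or angle between any of red_cup_a, red_cup_b, brown_bottle, white_jar's own z axis and vertical above 0.6 rad).
It also fails if it takes over 67 s, if anything falls off the work surface, if the arm or the gripper's body presses on something with over 40 N, if the wrist force passes 120 N, or if a joint passes its speed limit or range.

### The arm

A 6-joint arm with a two-finger parallel gripper is mounted at the origin on the work surface; the furniture and walls round the work are solid. World frame = base frame: x ahead of the robot, y to its left, z up, the work surface at z = 0. Lengths are in m, angles in rad, forces in N, time in s.
With the tool pointing down it reaches from about 0.35 to 0.775 m from the base axis. Payload 5.5 kg.
Tool frame: the origin (TCP) lies at the very end of the fingers, on their centre line; the grasp point (between the pads) lies 19 mm behind it; z points along the fingers, y is the line along which they close (so a half turn about z gives the same grasp; the last joint's range is limited). The gripper opens to 85 mm and grips with 20 to 120 N. Pads are 22 mm wide; open, the fingers measure 114 mm over their backs; the gripper's body (76 mm by 85 mm) begins 54 mm behind the grasp point. The pads swing forward as they close: fully open they stand 13 mm farther back than shut.
Start: joints at [-1.426, 0.313, 0.046, 1.304, 0, 1.431], TCP at [0.162, -0.552, 0.209] pointing down, gripper open.
Joint ranges: [-2.76, 2.76], [-0.86, 1.69], [-1.03, 1.26], [-2.2, 2.34], [-1.47, 1.5], [-3.14, 3.14]. Speed limits (rad/s): [2.57, 2.57, 3.14, 3.14, 3.14, 3.14].

### API

Orientations are given as a unit quaternion [w, x, y, z].
In Python, from workcell import env, cams, ticket, spotter gives the robot as it stands.
- The arm moves only by the tool jog_arm, never from a script. Its argument "increments" is a list that holds one entry, the list of rows, each a list of 7 numbers: the shift along the tool's x, y, z in units of 0.25 m (1.0 is 0.25 m), then the turn, a rotation vector about the tool's x, y, z in units of 180 degrees (1.0 is 180 degrees), then the closure in counts, from 0 (fully open) to 255 (shut). A call has 1 to 20 rows; each row shifts and turns the commanded pose from where the row before left it, along the tool's axes as they then stand; what a row does not reach is not made up. A row lasts 1/10 s, in which the tool goes at most 50 mm and 8.59 degrees, less where a joint would pass 70% of its speed; a pose out of reach is approached as far as the arm can. A call with a number of a shift or a turn outside -1 to 1 is refused whole. A call with a gripper value outside its range is refused whole. The fingers move at their own pace and stop on an object; "force" is the grip in N (left out, the last holds). Time passes only in rows, so rows that do not move let the fingers close. It gives the time, the measured TCP pose, the force, the opening and the grip force at its end, in the units of the state.
- env.get_state(): the state, without advancing time (a new reading comes with each control period).
- cams.read_camera(name): name is "side" or "top" or "wrist"; returns a dict with "pixels" (384x512x3 uint8, red, green, blue), "fx", "fy", "cx", "cy" (pixels), "k1" (the pictures are not rectified: a ray, as slopes to the right and down, at radius r is drawn at 1 + k1 r^2 times it, then the intrinsics apply), "xyz" and "attitude" of the camera in the world; the wrist camera has in their place "mount" (4x4, takes a point from camera to tool coordinates, whose origin is the TCP and whose axes are the flange's). Camera axes: x right, y down, z forward; pixel columns grow to the right and rows downward; lengths in m; the calibration is good to about 2 mm. A picture is of the moment at which its call begins: read the wrist's pose just before it. There is no depth.
- ticket.hand_in(): hands the job in; it is judged then, once.
Trained networks look in the newest picture that a camera, given by its name, has taken for a name from the list of things; names that differ only in an ending like _2 or _b are one class to them, and where a whole thing is asked for, a point or a joint stands for the part that bears it (a point fixed in the world has none). Each returns a list of dicts, best first, with "conf" (0 to 1); they miss things now and then, are a little off and sometimes report something else, mostly with a low value. They report only what shows in the picture. A call takes as long as a camera call. They do not tell look-alikes from the thing itself.
- spotter.find_in(target, camera): "uv" ([column, row] in pixels, amid what is visible of it).
- spotter.cut_out(target, camera): "region" (384x512 bool, what is visible of it) and "uv" ([column, row] in pixels, amid what is visible of it).
- spotter.landmark_of(target, camera): "uv" ([column, row] in pixels: a listed point, or the origin of a listed thing).
The state is a dict: "clock": time; "joint_pos": joint angles; "qvel": joint speeds; "tau": joint torques, N m; "tcp_pos": TCP position; "orientation": TCP orientation; "wrist_force": force on the tool from outside, world axes, zero at the start; "ft_torque": the same for the moment, N m; "finger_gap": finger opening in m; "grip_force": force on a finger pad.
Only numpy, scipy, OpenCV 4.12 (cv2) and the standard library are available. Lean on these libraries where they do the work, as an engineer would, in place of code of your own. Each camera call takes 0.05 s, during which the arm holds its last target. There are 200 camera calls.

## Working session

There is one attempt and no reset: what is moved stays moved. The work goes in short steps, Python scripts to look and compute and a tool call to move; the robot and the scene stay as the last step left them, time stands still between calls to the robot, and variables do not carry over. Pictures are saved under pics/ and viewed, at most 10 in all, crops included, and the job is handed in when it is done.

Besides the shell and the picture viewer there is one more tool, called after ">>>" as name(argument=value, ...), one argument or row to a line, values as JSON. jog_arm: Moves the arm, as the interface text tells. Shifts and turns lie within -1 to 1; 1 stands for 0.25 m of shift or 180 degrees of turn. Its arguments: {"type":"object","properties":{"increments":{"type":"array"},"force":{"type":"number"}},"required":["increments"]}

```bash
mkdir -p pics; ls; cat > h.py <<'E'
import numpy as np, cv2
from scipy.spatial.transform import Rotation as R
from workcell import env, cams, ticket, spotter
def rot(q): return R.from_quat([q[1],q[2],q[3],q[0]]).as_matrix()
def cam(name):
    s=env.get_state(); c=cams.read_camera(name)
    if name=='wrist':
        T=np.eye(4);T[:3,:3]=rot(s['orientation']);T[:3,3]=s['tcp_pos'];T=T@np.array(c['mount'])
    else:
        T=np.eye(4);a=np.array(c['attitude']);T[:3,:3]=rot(a) if a.size==4 else a.reshape(3,3);T[:3,3]=c['xyz']
    c['T']=T;return c
def ray(c,uv):
    xd=np.array([(uv[0]-c['cx'])/c['fx'],(uv[1]-c['cy'])/c['fy']]);x=xd.copy()
    for _ in range(30): x=xd/(1+c['k1']*(x@x))
    d=c['T'][:3,:3]@np.array([x[0],x[1],1]);return c['T'][:3,3],d/np.linalg.norm(d)
def atz(c,uv,z):
    o,d=ray(c,uv);return o+d*(z-o[2])/d[2]
def proj(c,p):
    q=np.linalg.inv(c['T'])@np.append(p,1);x=q[:2]/q[2];x=x*(1+c['k1']*(x@x))
    return np.array([c['fx']*x[0]+c['cx'],c['fy']*x[1]+c['cy']])
def tri(*rs):
    A=0;b=0
    for o,d in rs:
        P=np.eye(3)-np.outer(d,d);A=A+P;b=b+P@o
    return np.linalg.solve(A,b)
def save(c,n,box=None,s=1):
    im=cv2.cvtColor(c['pixels'],cv2.COLOR_RGB2BGR)
    if box: im=im[box[1]:box[3],box[0]:box[2]]
    cv2.imwrite('pics/'+n,cv2.resize(im,None,fx=s,fy=s,interpolation=cv2.INTER_CUBIC))
E
python3 - <<'E'
from h import *
np.set_printoptions(precision=4,suppress=True)
print(env.get_state())
for n in ('top','side'):
    c=cam(n);save(c,n+'1.png',s=1.5);print(n,c['T'],c['fx'],c['k1'])
    for t in ['carrier','lid_hinge','lid_edge','keeper','lever_pivot','lever_tip','loop_pin','loop_bar','blue_cup','red_cup_a','brown_bottle','white_jar']:
        print(t,[(np.round(d['uv'],1).tolist(),round(d['conf'],2)) for d in spotter.landmark_of(t,n)[:4]])
E
```

```text
pics
{'clock': 0.0, 'joint_pos': array([-1.4256,  0.314 ,  0.045 ,  1.3036,  0.    ,  1.4312]), 'qvel': array([ 0.0008, -0.0007, -0.0001, -0.0004, -0.0015,  0.0003]), 'tau': array([ -0.0005, -48.0631,  29.8529,   0.0195,  -0.0002,   0.    ]), 'tcp_pos': array([ 0.1615, -0.5513,  0.2078]), 'orientation': array([-0.0009,  0.9899,  0.1419,  0.    ]), 'wrist_force': array([0.1131, 0.4336, 0.0353]), 'ft_torque': array([ 0.0304, -0.0075,  0.018 ]), 'grip_force': 0.0, 'finger_gap': 0.08565785563495136}
top [[-0.0837 -0.9764  0.1991  0.3302]
 [-0.9965  0.0827 -0.0133 -0.1311]
 [-0.0035 -0.1995 -0.9799  1.0665]
 [ 0.      0.      0.      1.    ]] 465.6361005787793 -0.04945912174676341
carrier [([188.3, 199.4], 0.72)]
lid_hinge [([175.4, 166.6], 0.69)]
lid_edge [([165.4, 137.0], 0.72)]
keeper []
lever_pivot [([165.9, 137.8], 0.61), ([185.8, 222.9], 0.51)]
lever_tip [([182.6, 218.9], 0.72), ([179.6, 210.2], 0.55)]
loop_pin [([185.6, 220.8], 0.69)]
loop_bar [([182.5, 231.5], 0.7)]
blue_cup [([329.5, 148.9], 0.8), ([289.2, 165.9], 0.59), ([256.5, 211.9], 0.55)]
red_cup_a [([345.8, 191.4], 0.92), ([307.9, 231.2], 0.7)]
brown_bottle [([283.8, 141.7], 0.53)]
white_jar [([266.0, 177.2], 0.56)]
side [[-0.9454 -0.1679  0.2792  0.2974]
 [-0.3254  0.4469 -0.8333  0.5569]
 [ 0.0151 -0.8787 -0.4772  0.4894]
 [ 0.      0.      0.      1.    ]] 430.76332435236395 -0.030093753840387025
carrier [([204.5, 268.1], 0.79)]
lid_hinge [([173.8, 229.2], 0.8)]
lid_edge [([154.8, 168.2], 0.69)]
keeper []
lever_pivot [([248.5, 235.2], 0.79)]
lever_tip [([240.4, 206.2], 0.94), ([266.2, 209.1], 0.21)]
loop_pin [([249.1, 225.6], 0.6)]
loop_bar [([265.3, 210.9], 0.55), ([207.7, 196.5], 0.34)]
blue_cup [([233.9, 180.1], 0.79), ([233.2, 197.2], 0.66), ([262.7, 227.6], 0.58), ([157.3, 164.9], 0.53)]
red_cup_a [([306.3, 208.4], 0.73), ([279.2, 179.6], 0.65)]
brown_bottle [([209.1, 197.5], 0.64)]
white_jar [([227.7, 211.9], 0.78), ([249.6, 238.4], 0.46)]
```

View pics/top1.png

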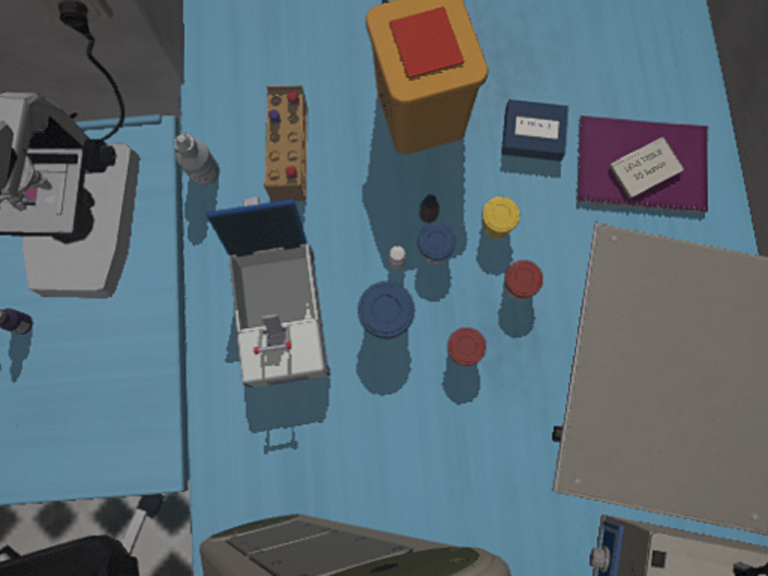

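View pics/side1.png

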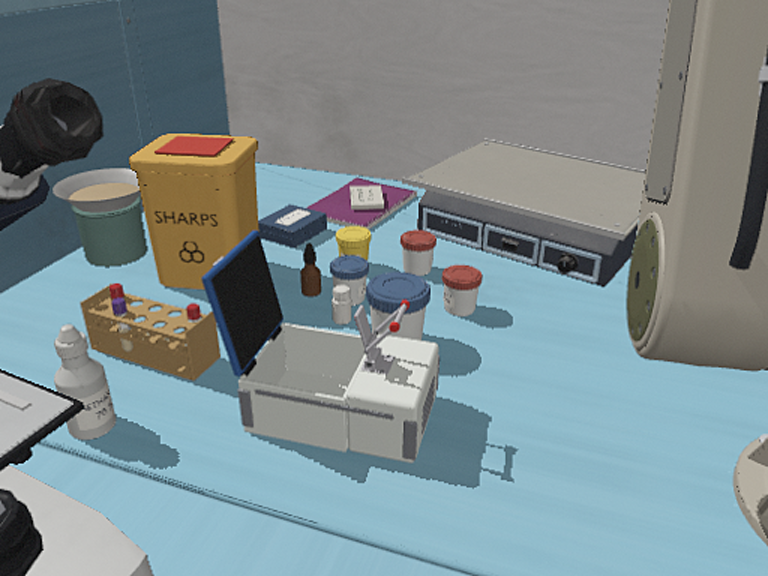

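The top view shows these candidates, in native pixels: small blue lid (290,162), big blue lid (257,206), yellow (333,143), reds (349,186) and (311,231). I choose the small blue one, which stands next to the brown bottle (286,139) and white jar (265,170). The carrier is at about (187,205) with its lid open, and the loop leans back with red buttons at (171,234) and (193,230). The side view agrees, with the small blue lid at (233,178).

```bash
python3 - <<'E'
from h import *
np.set_printoptions(precision=4,suppress=True)
t=cam('top');s=cam('side')
save(t,'crop.png',(240,120,370,250),4)
def lm(n,c,near):
    L=spotter.landmark_of(n,c); 
    L=[l for l in L if np.hypot(*(np.array(l['uv'])-near))<25]
    return L[0]['uv'] if L else None
T={}
for n,a,b in [('carrier',(188,199),(204,268)),('lid_hinge',(175,167),(174,229)),('lid_edge',(165,137),(155,168)),('lever_pivot',(186,223),(248,235)),('lever_tip',(181,214),(240,206)),('loop_pin',(185,221),(249,226)),('loop_bar',(182,231),(265,211)),('blue_cup',(289,166),(233,197)),('brown_bottle',(284,142),(209,197)),('white_jar',(266,177),(228,212))]:
    u=lm(n,'top',a);v=lm(n,'side',b)
    if u is None or v is None: print(n,u,v);continue
    p=tri(ray(t,u),ray(s,v));print(n,p,'resid px',proj(t,p)-u,proj(s,p)-v, 'atz0',atz(t,u,0)[:2])
# cup lid tops via cut_out
for l in spotter.cut_out('blue_cup','top'):
    print('cut',l['uv'],l['conf'],l['region'].sum(),atz(t,l['uv'],.06))
for n in ('red_cup_a','white_jar','brown_bottle'):
    for l in spotter.cut_out(n,'top')[:3]: print(n,l['uv'],l['conf'],atz(t,l['uv'],.05))
E
```

```text
carrier [ 0.5636  0.0217 -0.009 ] resid px [-1.0226 -2.7792] [3.8628 0.9245] atz0 [0.5548 0.0184]
lid_hinge [0.6146 0.0353 0.0752] resid px [0.6075 1.4381] [-1.9798 -0.5708] atz0 [0.6398 0.0492]
lid_edge [0.642  0.034  0.1902] resid px [0.158  0.3115] [-0.4211 -0.1402] atz0 [0.7105 0.0701]
lever_pivot [0.4926 0.0228 0.0772] resid px [0.294 1.009] [-1.356  -0.3374] atz0 [0.5076 0.0354]
lever_tip [0.5066 0.0206 0.1311] resid px [0.4179 1.3111] [-1.7323 -0.4503] atz0 [0.5345 0.0426]
loop_pin [0.495  0.0195 0.1017] resid px [0.183  0.6078] [-0.8094 -0.2016] atz0 [0.5138 0.0358]
loop_bar [0.4657 0.0167 0.1357] resid px [-0.0329 -0.1187] [0.1563 0.0368] atz0 [0.4852 0.0382]
blue_cup [ 0.6141 -0.2187 -0.0016] resid px [-0.1238 -0.3704] [0.3987 0.1035] atz0 [ 0.6128 -0.2187]
brown_bottle [ 0.6786 -0.2122 -0.0117] resid px [1.0325 2.922 ] [-3.1415 -0.9314] atz0 [ 0.6823 -0.2096]
white_jar [ 0.5976 -0.1561  0.0005] resid px [-0.1947 -0.5765] [0.6571 0.1688] atz0 [ 0.5963 -0.1565]
cut [255.3, 206.8] 0.86 1189 [ 0.5155 -0.1307  0.06  ]
cut [288.6, 160.4] 0.74 533 [ 0.6146 -0.2137  0.06  ]
cut [333.5, 145.8] 0.6 569 [ 0.6402 -0.3182  0.06  ]
red_cup_a [347.8, 187.1] 0.94 [ 0.5445 -0.3408  0.05  ]
red_cup_a [310.5, 230.4] 0.74 [ 0.4545 -0.2473  0.05  ]
white_jar [180.7, 222.3] 0.47 [0.4965 0.0364 0.05  ]
brown_bottle [284.9, 141.1] 0.59 [ 0.6637 -0.2105  0.05  ]
brown_bottle [169.7, 152.6] 0.59 [0.6589 0.0536 0.05  ]
```

View pics/crop.png

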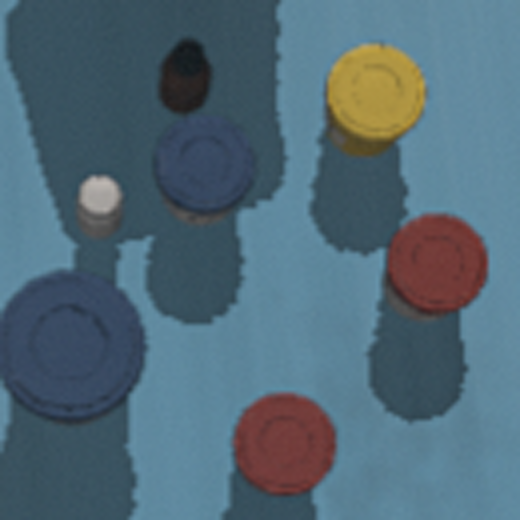

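The crop confirms the small blue lid, centred at about (291,161). The bottle at (286,140) is behind it and the jar at (265,171) to its left, each with a gap of about 20 mm. A closing line at about 56° clears both.

```bash
cat > fit.py <<'E'
from h import *
from scipy.optimize import least_squares
def model(p):
    x,y,th,lid,lev,lp=p; c,s=np.cos(th),np.sin(th)
    W=lambda a:np.array([x+c*a[0]-s*a[1],y+s*a[0]+c*a[1],a[2]])
    pin=np.array([-.072-.02*np.cos(lev),0,.086+.02*np.sin(lev)])
    d=dict(carrier=(0,0,0),lid_hinge=(.059,0,.074),lid_edge=(.059-.118*np.cos(lid),0,.074+.118*np.sin(lid)),lever_pivot=(-.072,0,.086),
     lever_tip=(-.072-.058*np.cos(lev),0,.086+.058*np.sin(lev)),loop_pin=pin,loop_bar=pin+.047*np.array([-np.cos(lp),0,np.sin(lp)]))
    return {k:W(v) for k,v in d.items()}
def fit(obs,p0):  # obs: list (cam,name,uv)
    f=lambda p:np.concatenate([proj(c,model(p)[n])-u for c,n,u in obs])
    r=least_squares(f,p0,loss='soft_l1');return r.x,f(r.x).reshape(-1,2)
def observe(cs,p0,tol=25):
    obs=[]
    for n in model(p0):
        for name,c in cs.items():
            L=[l for l in spotter.landmark_of(n,name) if np.hypot(*(np.array(l['uv'])-proj(c,model(p0)[n])))<tol]
            if L: obs.append((c,n,np.array(min(L,key=lambda l:np.hypot(*(np.array(l['uv'])-proj(c,model(p0)[n]))))['uv'])))
    return obs
E
python3 - <<'E'
from fit import *
np.set_printoptions(precision=4,suppress=True)
cs={n:cam(n) for n in ('top','side')}
p0=[.563,.028,.1,1.75,1.7,.8]
obs=observe(cs,p0);p,r=fit(obs,p0);print(p)
for o,e in zip(obs,r):print(o[1],e)
for k,v in model(p).items():print(k,v)
t=cs['top'];
for u in [(162.5,257),(217.5,249.5),(155,164),(204,164)]: print(u,atz(t,u,.078),atz(t,u,0))
print('sharps',atz(t,(290,98),0),'cup',atz(t,(291,160.7),.06))
c=cams.read_camera('wrist');print(np.array(c['mount']),c['fx'])
E
```

```text
[0.56   0.0304 0.0919 1.7923 1.8098 0.8445]
carrier [-3.5091 -0.1149]
carrier [ 1.9024 -1.1747]
lid_hinge [1.3932 0.2139]
lid_hinge [-1.9444 -1.1067]
lid_edge [-2.8865 -0.7583]
lid_edge [0.7145 0.6499]
lever_pivot [-0.0142  1.117 ]
lever_pivot [ 1.1766 -3.1547]
lever_tip [-0.6072  1.9935]
lever_tip [-0.2968 -2.1804]
loop_pin [-1.8436 -0.8686]
loop_bar [-1.0356 -1.8753]
loop_bar [0.4439 0.6953]
carrier [0.56   0.0304 0.    ]
lid_hinge [0.6187 0.0358 0.074 ]
lid_edge [0.6445 0.0381 0.1891]
lever_pivot [0.4883 0.0237 0.086 ]
lever_tip [0.5019 0.025  0.1424]
loop_pin [0.493  0.0242 0.1054]
loop_bar [0.4619 0.0213 0.1406]
(162.5, 257) [0.4209 0.0741 0.078 ] [0.428  0.0903 0.    ]
(217.5, 249.5) [ 0.4271 -0.0433  0.078 ] [ 0.4348 -0.0364  0.    ]
(155, 164) [0.6265 0.0821 0.078 ] [ 0.6498  0.0989 -0.    ]
(204, 164) [ 0.6171 -0.0259  0.078 ] [ 0.6398 -0.0176  0.    ]
sharps [ 0.7893 -0.2374  0.    ] cup [ 0.6134 -0.219   0.06  ]
[[-0.0003 -0.964  -0.2659  0.0673]
 [ 1.     -0.0004  0.0001  0.0006]
 [-0.0002 -0.2659  0.964  -0.1644]
 [ 0.      0.      0.      1.    ]] 289.5963043299288
```

>>> jog_arm(
  increments=[
    [[0, 0, 0, 0, 0, -0.047, 0], [0, 0, 0, 0, 0, -0.047, 0], [0, 0, 0, 0, 0, -0.047, 0], [0, 0, 0, 0, 0, -0.047, 0], [0, 0, 0, 0, 0, -0.047, 0], [0, 0, 0, 0, 0, -0.047, 0], [0, 0, 0, 0, 0, -0.047, 0], [0, 0, 0, 0, 0, -0.047, 0], [0, 0, 0, 0, 0, -0.047, 0], [0, 0, 0, 0, 0, -0.047, 0], [0, 0, 0, 0, 0, -0.047, 0], [0, 0, 0, 0, 0, -0.047, 0], [0, 0, 0, 0, 0, -0.047, 0], [0, 0, 0, 0, 0, -0.047, 0], [0, 0, 0, 0, 0, -0.047, 0], [0, 0, 0, 0, 0, -0.017, 0]],
  ],
)

```text
clock: 5.05
tcp_pos: [0.1616, -0.5519, 0.2087]
orientation: [0.0, 0.288, 0.958, -0.0]
wrist_force: [-0.6, 0.1, -0.6]
finger_gap: 0.0853
grip_force: 0.0
```

```bash
cat > go.py <<'E'
from h import *
def go(target,yaw=None,s=None):
    """residual to world target (TCP) and x_tool yaw(deg) in tool axes/units, keeping tool down"""
    s=s or env.get_state(); M=rot(s['orientation'])
    d=M.T@(np.array(target)-s['tcp_pos'])/.25
    out=[np.round(d,3).tolist()]
    if yaw is not None:
        a=np.radians(yaw);x=np.array([np.cos(a),np.sin(a),0]);z=np.array([0,0,-1.]);D=np.c_[x,np.cross(z,x),z]
        out.append(np.round(R.from_matrix(M.T@D).as_rotvec()/np.pi,4).tolist())
    print('t',round(s['clock'],2),'d',*out,'pos',np.round(s['tcp_pos'],4),'gap',round(s['finger_gap'],4),'F',np.round(s['wrist_force'],1),'J',np.round(s['joint_pos'],2));return M
E
python3 -c "
from go import *
go([.6134,-.219,.2],146)"
```

```text
t 5.05 d [-0.773, 2.108, 0.035] [-0.0, 0.0, 0.0029] pos [ 0.1616 -0.5519  0.2087] gap 0.0853 F [-0.6  0.1 -0.6] J [-1.43  0.31  0.05  1.3   0.   -0.84]
```

>>> jog_arm(
  increments=[
    [[-0.064, 0.176, 0, 0, 0, 0, 0], [-0.064, 0.176, 0, 0, 0, 0, 0], [-0.064, 0.176, 0, 0, 0, 0, 0], [-0.064, 0.176, 0, 0, 0, 0, 0], [-0.064, 0.176, 0, 0, 0, 0, 0], [-0.064, 0.176, 0, 0, 0, 0, 0], [-0.064, 0.176, 0, 0, 0, 0, 0], [-0.064, 0.176, 0, 0, 0, 0, 0], [-0.064, 0.176, 0, 0, 0, 0, 0], [-0.064, 0.176, 0, 0, 0, 0, 0], [-0.064, 0.176, 0, 0, 0, 0, 0], [-0.064, 0.176, 0, 0, 0, 0, 0], [0, 0, 0, 0, 0, 0, 0], [0, 0, 0, 0, 0, 0, 0]],
  ],
)

```text
clock: 6.45
tcp_pos: [0.6149, -0.2182, 0.208]
orientation: [-0.001, 0.289, 0.957, -0.0]
wrist_force: [-0.1, -1.0, -0.2]
finger_gap: 0.0858
grip_force: 0.0
```

```bash
python3 -c "
from go import *
c=cam('wrist');save(c,'w1.png',s=1.2)
for l in spotter.cut_out('blue_cup','wrist')[:3]:
  ys,xs=np.nonzero(l['region']);(u,v),r=cv2.minEnclosingCircle(np.c_[xs,ys].astype(np.float32));print(l['uv'],l['conf'],u,v,r,atz(c,(u,v),.05),atz(c,l['uv'],.05))
print(proj(c,[.6134,-.219,.06]))
go([.6134,-.219,.2],146)"
```

```text
[266.8, 40.8] 0.97 267.5 40.22413635253906 47.098201751708984 [ 0.50870093 -0.13056777  0.05      ] [ 0.50877341 -0.13147571  0.05      ]
[253.5, 173.1] 0.89 252.86822509765625 172.39346313476562 25.136064529418945 [ 0.61636284 -0.22021093  0.05      ] [ 0.61744379 -0.22006656  0.05      ]
[200.4, 237.2] 0.74 200.59524536132812 235.3095245361328 28.186092376708984 [ 0.64609771 -0.31610034  0.05      ] [ 0.64797809 -0.3177925   0.05      ]
[252.27410212 171.49819024]
t 6.55 d [0.003, 0.002, 0.034] [-0.0001, -0.0001, 0.0014] pos [ 0.6138 -0.2197  0.2086] gap 0.0851 F [-0.4  0.3 -0.1] J [-0.47  0.47  0.28  1.38 -0.    0.12]
```

View pics/w1.png

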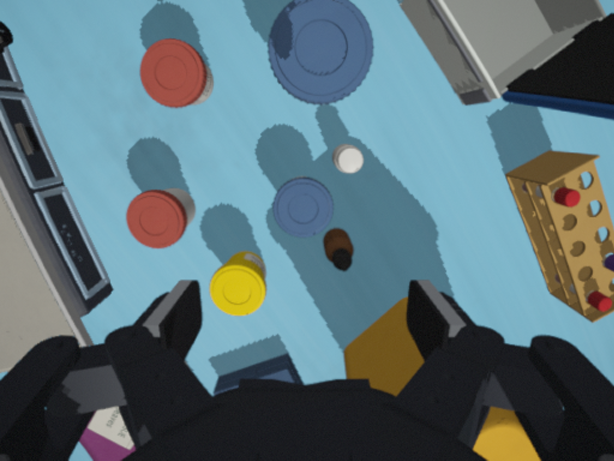

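The wrist view puts the small blue lid at native (252.5,172.5). The prediction was (252.3,171.5), so the estimate holds. The jar (290,132) and bottle (282,207) lie at ±45° off the +y finger, so the fingers are clear to descend.

>>> jog_arm(
  increments=[
    [[0.003, 0.002, 0.14, 0, 0, 0, 0], [0, 0, 0.14, 0, 0, 0, 0], [0, 0, 0.14, 0, 0, 0, 0], [0, 0, 0.14, 0, 0, 0, 0], [0, 0, 0.09, 0, 0, 0, 0], [0, 0, 0.04, 0, 0, 0, 0], [0, 0, 0, 0, 0, 0, 0], [0, 0, 0, 0, 0, 0, 150], [0, 0, 0, 0, 0, 0, 150], [0, 0, 0, 0, 0, 0, 150], [0, 0, 0, 0, 0, 0, 150], [0, 0, 0, 0, 0, 0, 150], [0, 0, 0, 0, 0, 0, 150]],
  ],
  force=20,
)

```text
clock: 7.85
tcp_pos: [0.6142, -0.2184, 0.0364]
orientation: [0.0, 0.29, 0.957, -0.0]
wrist_force: [0.4, 0.2, -0.1]
finger_gap: 0.0353
grip_force: 0.0
```

```bash
python3 -c "
from go import *
go([.6134,-.219,.036],146)
c=cam('side');save(c,'s2.png',(170,120,340,260),3)"
```

```text
t 7.85 d [0.001, -0.004, 0.002] [-0.0, 0.0001, 0.0016] pos [ 0.6142 -0.2184  0.0364] gap 0.0353 F [ 0.4  0.2 -0.1] J [-0.46  0.55 -0.02  1.   -0.    0.12]
```

View pics/s2.png

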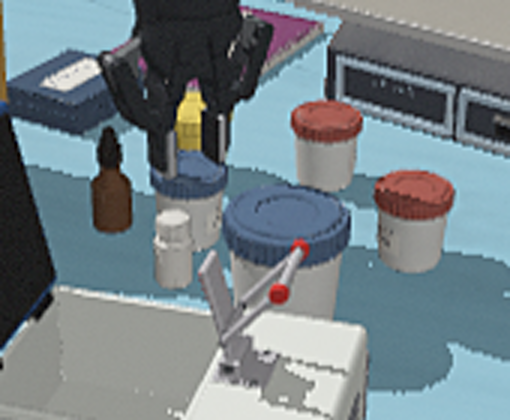

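The picture shows the fingers at the lid, at crop (165,175) and (212,160), with the cup still upright. They either overlap the lid or sit just above it, so I project the tips to find out which.

```bash
python3 -c "
from go import *
c=cam('side')
f=lambda p:(proj(c,p)-[170,120])*3
s=env.get_state();M=rot(s['orientation']);p=s['tcp_pos']
for dy in (-.0176,-.032,.0176,.032,0):
  for h in (0,.02): print(dy,h,f(p+M@[0,dy,-h]))
print('lidtop',f([.6134,-.219,.06]),'bottom',f([.6134,-.219,0]))
go([.6134,-.219,.036],146)
for l in spotter.cut_out('blue_cup','side'):
  ys,xs=np.nonzero(l['region']);print(l['conf'],(np.array(l['uv'])-[170,120])*3,(xs.min()-170)*3,(xs.max()-170)*3,(ys.min()-120)*3,(ys.max()-120)*3)
"
```

```text
-0.0176 0 [208.82391933 183.94036283]
-0.0176 0.02 [208.69573829 159.96698977]
-0.032 0 [224.54576905 178.65223176]
-0.032 0.02 [224.57508752 154.81972841]
0.0176 0 [169.31025157 197.23217153]
0.0176 0.02 [168.77441543 172.90963241]
0.032 0 [152.68785711 202.82419698]
0.032 0.02 [151.97549684 178.3568553 ]
0 0 [189.26231715 190.52038519]
0 0.02 [188.93443177 166.37328225]
lidtop [190.01097187 161.49632992] bottom [190.94438222 232.76480338]
t 7.95 d [0.001, -0.003, 0.001] [-0.0, -0.0, 0.0016] pos [ 0.614  -0.2184  0.0362] gap 0.0353 F [-0.5  0.3 -0. ] J [-0.46  0.55 -0.02  1.   -0.    0.12]
0.75 [289.2 236.1] 222 348 186 318
0.73 [198.3 198.6] 150 222 153 249
0.62 [197.7 130.5] 177 201 93 147
```

The tips show about 18 mm above the nominal TCP, so the fingers closed just over the lid and the cup is undisturbed. I open, go lower and grip again.

>>> jog_arm(
  increments=[
    [[0, -0.003, -0.06, 0, 0, 0, 0], [0, 0, 0, 0, 0, 0, 0], [0, 0, 0, 0, 0, 0, 0], [0, 0, 0, 0, 0, 0, 0], [0, 0, 0.06, 0, 0, 0, 0], [0, 0, 0.06, 0, 0, 0, 0], [0, 0, 0.04, 0, 0, 0, 0], [0, 0, 0, 0, 0, 0, 0], [0, 0, 0, 0, 0, 0, 130], [0, 0, 0, 0, 0, 0, 130], [0, 0, 0, 0, 0, 0, 130], [0, 0, 0, 0, 0, 0, 130], [0, 0, 0, 0, 0, 0, 130]],
  ],
  force=20,
)

```text
clock: 9.3
tcp_pos: [0.6143, -0.2195, 0.0121]
orientation: [0.001, 0.29, 0.957, -0.0]
wrist_force: [-0.5, 1.2, 3.6]
finger_gap: 0.0563
grip_force: 21.6
```

>>> jog_arm(
  increments=[
    [[0, 0, -0.08, 0, 0, 0, 130], [0, 0, -0.16, 0, 0, 0, 130], [0, 0, -0.16, 0, 0, 0, 130], [0, 0, -0.16, 0, 0, 0, 130], [0, 0, -0.16, 0, 0, 0, 130], [0, 0, -0.1, 0, 0, 0, 130], [0, 0, 0, 0, 0, -0.043, 130], [0, 0, 0, 0, 0, -0.043, 130], [0, 0, 0, 0, 0, -0.043, 130], [0, 0, 0, 0, 0, -0.043, 130], [0, 0, 0, 0, 0, -0.043, 130]],
  ],
)

```text
clock: 10.4
tcp_pos: [0.6134, -0.219, 0.216]
orientation: [-0.0, -0.046, 0.999, 0.0]
wrist_force: [-0.3, 0.8, 0.2]
finger_gap: 0.0562
grip_force: 21.5
```

```bash
python3 -c "
from go import *
go([.555,.026,.216],184.5)"
```

```text
t 10.4 d [0.142, 0.997, 0.0] [0.0001, -0.0002, 0.0044] pos [ 0.6134 -0.219   0.216 ] gap 0.0562 F [-0.3  0.8  0.2] J [-0.47  0.47  0.29  1.4  -0.   -0.56]
```

>>> jog_arm(
  increments=[
    [[0.022, 0.16, 0, 0, 0, -0.004, 130], [0.024, 0.168, 0, 0, 0, 0, 130], [0.024, 0.168, 0, 0, 0, 0, 130], [0.024, 0.168, 0, 0, 0, 0, 130], [0.024, 0.168, 0, 0, 0, 0, 130], [0.024, 0.165, 0, 0, 0, 0, 130], [0, 0, 0, 0, 0, 0, 130], [0, 0, 0, 0, 0, 0, 130]],
  ],
)

```text
clock: 11.2
tcp_pos: [0.5538, 0.0264, 0.2164]
orientation: [0.0, -0.051, 0.999, -0.0]
wrist_force: [-0.6, 0.2, -0.3]
finger_gap: 0.0566
grip_force: 21.6
```

```bash
python3 -c "
from fit import *
from go import go
np.set_printoptions(precision=4,suppress=True)
go([.555,.026,.216],184.5)
c=cam('wrist');save(c,'w3.png',s=1.5)
p0=[.56,.0265,.075,1.79,1.8,.85]
for n in model(p0):
  print(n,proj(c,model(p0)[n]),[(np.round(l['uv'],1),round(l['conf'],2)) for l in spotter.landmark_of(n,'wrist')[:3]])
"
```

```text
t 11.2 d [-0.005, -0.002, 0.002] [-0.0002, 0.0001, 0.0074] pos [0.5538 0.0264 0.2164] gap 0.0566 F [-0.6  0.2 -0.3] J [-0.1   0.27  0.01  1.31 -0.   -0.2 ]
carrier [253.394  166.2122] [(array([254.4, 169.8]), 0.67)]
lid_hinge [252.0053 229.2663] [(array([255.5, 118. ]), 0.69)]
lid_edge [250.4973 316.6642] [(array([246.4, 317.7]), 0.91), (array([118. , 182.8]), 0.39)]
lever_pivot [255.3174 110.9915] [(array([254.6, 114.4]), 0.7)]
lever_tip [255.2935 127.9738] [(array([254.5, 132.7]), 0.89)]
loop_pin [255.3103 116.1035] [(array([252.9, 117.3]), 0.69)]
loop_bar [256.6994  76.7575] [(array([259.7,  78.6]), 0.89), (array([113.7, 180.9]), 0.25)]
```

View pics/w3.png

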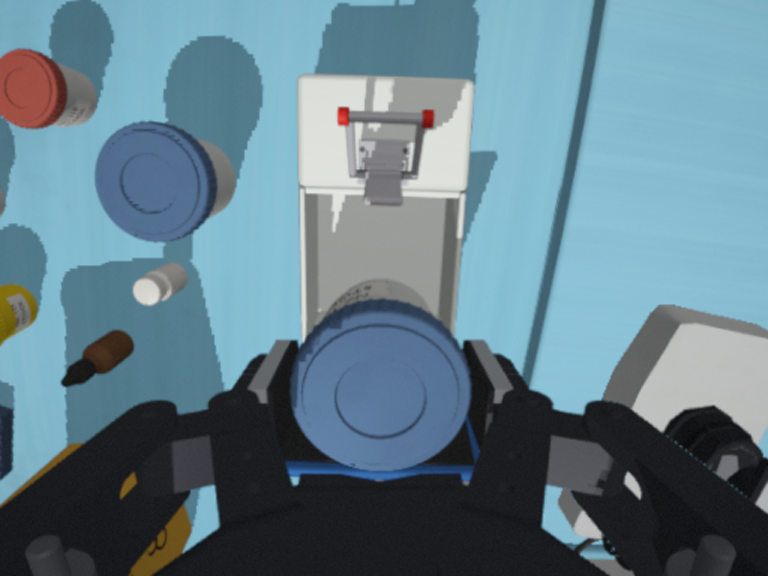

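The wrist view shows the cup held upright over the well. The deck corners are at native (199.5,51) and (315.5,53), the deck's rear edge at (201,126) to (311,129), and the buttons at (229,77) and (285,79).

```bash
python3 -c "
from fit import *
from go import go
np.set_printoptions(precision=4,suppress=True)
c=cam('wrist')
W=[atz(c,u,.077) for u in [(199.5,51),(315.5,53.3),(201,126.3),(311.3,129)]]
loc=np.array([(-.134,-.059),(-.134,.059),(-.06,-.059),(-.06,.059)])
for w in W: print(w)
f=lambda p:np.concatenate([[p[0]+np.cos(p[2])*a-np.sin(p[2])*b-w[0],p[1]+np.sin(p[2])*a+np.cos(p[2])*b-w[1]] for (a,b),w in zip(loc,W)])
r=least_squares(f,[.56,.026,.07]);print('carrier',r.x,f(r.x))
b=[(229,77.7),(285.3,79)]
for z in (.13,.137,.144): 
  q=[atz(c,u,z) for u in b];print(z,np.mean(q,0),np.linalg.norm(q[0]-q[1]))
print('tip',[atz(c,(255.5,133.5),z)[:2] for z in (.135,.142)])
p=r.x;go([p[0],p[1],.216],180+np.degrees(p[2]))
"
```

```text
[ 0.4365 -0.0403  0.077 ]
[0.4274 0.0728 0.077 ]
[ 0.5091 -0.0346  0.077 ]
[0.5007 0.079  0.077 ]
carrier [0.5651 0.0268 0.0783] [-0.0003 -0.0021 -0.0005  0.0023  0.0008 -0.0021 -0.      0.0019]
0.13 [0.4622 0.0182 0.13  ] 0.04617264963065559
0.137 [0.4629 0.0182 0.137 ] 0.04488167181186456
0.144 [0.4636 0.0182 0.144 ] 0.04359069399307352
tip [array([0.5066, 0.0212]), array([0.5061, 0.0211])]
t 11.65 d [-0.044, 0.004, 0.0] [-0.0, -0.0001, 0.0063] pos [0.5542 0.0247 0.216 ] gap 0.0565 F [-0.7  0.5  0.2] J [-0.1   0.27  0.01  1.31 -0.   -0.2 ]
```

>>> jog_arm(
  increments=[
    [[-0.024, 0.002, 0, 0, 0, 0.006, 130], [-0.024, 0.002, 0, 0, 0, 0, 130], [0, 0, 0.06, 0, 0, 0, 130], [0, 0, 0.12, 0, 0, 0, 130], [0, 0, 0.12, 0, 0, 0, 130], [0, 0, 0.12, 0, 0, 0, 130], [0, 0, 0.12, 0, 0, 0, 130], [0, 0, 0.08, 0, 0, 0, 130], [0, 0, 0.05, 0, 0, 0, 130], [0, 0, 0.05, 0, 0, 0, 130], [0, 0, 0.04, 0, 0, 0, 130], [0, 0, 0.03, 0, 0, 0, 130], [0, 0, 0, 0, 0, 0, 130]],
  ],
)

```text
clock: 12.95
tcp_pos: [0.5655, 0.0276, 0.018]
orientation: [-0.001, -0.04, 0.999, 0.0]
wrist_force: [-1.0, -0.0, -0.6]
finger_gap: 0.0566
grip_force: 21.6
```

>>> jog_arm(
  increments=[
    [[0, 0, 0.007, 0, 0, 0, 130], [0, 0, 0, 0, 0, 0, 62], [0, 0, 0, 0, 0, 0, 62], [0, 0, 0, 0, 0, 0, 62], [0, 0, -0.06, 0, 0, 0, 62], [0, 0, -0.12, 0, 0, 0, 62], [0, 0, -0.14, 0, 0, 0, 62], [0, 0, -0.16, 0, 0, 0, 62], [0, 0, -0.16, 0, 0, 0, 62], [0, 0, -0.16, 0, 0, 0, 255], [0, 0, -0.16, 0, 0, 0, 255]],
  ],
)

```text
clock: 14.05
tcp_pos: [0.5656, 0.0276, 0.259]
orientation: [0.0, -0.04, 0.999, -0.0]
wrist_force: [1.5, -0.3, -0.4]
finger_gap: 0.0363
grip_force: 0.0
```

```bash
python3 -c "
from fit import *
from go import go
np.set_printoptions(precision=4,suppress=True)
c=cam('wrist')
go([.563,.0265,.25],184.4)
for l in spotter.cut_out('blue_cup','wrist')[:3]:
  ys,xs=np.nonzero(l['region']);(u,v),r=cv2.minEnclosingCircle(np.c_[xs,ys].astype(np.float32));w=atz(c,(u,v),.06);d=w[:2]-[.563,.0265];a=.077;print(l['conf'],u,v,w,'carr',d@[np.cos(a),np.sin(a)],d@[-np.sin(a),np.cos(a)])
for n in ('lid_edge','lever_tip','loop_bar','loop_pin'): print(n,[(l['uv'],round(l['conf'],2)) for l in spotter.landmark_of(n,'wrist')[:2]])
"
```

```text
t 14.1 d [0.022, -0.002, 0.065] [-0.0006, 0.0035, 0.0012] pos [0.5683 0.0274 0.2662] gap 0.0293 F [0.8 0.3 5.1] J [-0.09  0.28  0.14  1.42 -0.   -0.17]
0.98 124.01031494140625 110.9154052734375 [ 0.5118 -0.1375  0.06  ] carr -0.06364420765665259 -0.1596246985240351
0.64 19.476743698120117 201.5 [ 0.6428 -0.2932  0.06  ] carr 0.054995936518528764 -0.324860361338361
0.62 253.52127075195312 165.56382751464844 [0.5678 0.0274 0.06  ] carr 0.004884025770292015 0.0005731433189296262
lid_edge [([249.2, 272.8], 0.89)]
lever_tip []
loop_bar [([257.8, 66.9], 0.69)]
loop_pin [([253.6, 105.5], 0.74)]
```

The cup stands at carrier (5, 1) mm. Next, go over the lid with the fingers shut and push it closed from behind.

```bash
python3 -c "
from go import *
go([.69,.038,.265],184.4);go([.69,.038,.165],184.4)"
```

```text
t 14.35 d [-0.5, 0.001, -0.038] [0.0001, -0.0005, 0.0012] pos [0.5653 0.0276 0.2558] gap 0.0002 F [-0.3 -0.2 -0.1] J [-0.09  0.29  0.13  1.41 -0.   -0.17]
t 14.35 d [-0.501, 0.001, 0.362] [0.0001, -0.0005, 0.0012] pos [0.5653 0.0276 0.2558] gap 0.0002 F [-0.3 -0.2 -0.1] J [-0.09  0.29  0.13  1.41 -0.   -0.17]
```

>>> jog_arm(
  increments=[
    [[-0.1, 0, -0.04, 0, 0, 0, 255], [-0.18, 0, 0, 0, 0, 0, 255], [-0.16, 0, 0, 0, 0, 0, 255], [-0.06, 0, 0, 0, 0, 0, 255], [0, 0, 0.15, 0, 0, 0, 255], [0, 0, 0.15, 0, 0, 0, 255], [0, 0, 0.1, 0, 0, 0, 255], [0, 0, 0, 0, 0, 0, 255], [0.06, 0, 0, 0, 0, 0, 255], [0.06, 0, 0, 0, 0, 0, 255], [0.06, 0, 0, 0, 0, 0, 255], [0.06, 0, 0, 0, 0, 0, 255], [0.06, 0, 0, 0, 0, 0, 255], [0.06, 0, 0, 0, 0, 0, 255], [0.06, 0, 0, 0, 0, 0, 255], [0.06, 0, 0, 0, 0, 0, 255]],
  ],
)

```text
clock: 15.95
tcp_pos: [0.5706, 0.0279, 0.1681]
orientation: [0.001, -0.04, 0.999, -0.0]
wrist_force: [-0.9, 0.1, 0.4]
finger_gap: 0.0002
grip_force: 0.0
```

```bash
python3 -c "
from go import *
go([.563,.0265,.165],184.4)
c=cam('side');print([(l['uv'],round(l['conf'],2)) for l in spotter.landmark_of('lid_edge','side')[:2]],[(l['uv'],round(l['conf'],2)) for l in spotter.landmark_of('keeper','side')[:2]])"
```

```text
t 15.95 d [0.031, -0.003, 0.012] [-0.0001, 0.0003, 0.0012] pos [0.5706 0.0279 0.1681] gap 0.0002 F [-0.9  0.1  0.4] J [-0.09  0.32 -0.05  1.21 -0.   -0.17]
[([179.8, 167.7], 0.63)] []
```

>>> jog_arm(
  increments=[
    [[0.05, 0, 0, 0, 0, 0, 255], [0.05, 0, 0.02, 0, 0, 0, 255], [0.05, 0, 0.02, 0, 0, 0, 255], [0, 0, 0.02, 0, 0, 0, 255], [0, 0, 0, 0, 0, 0, 255], [0, 0, 0, 0, 0, 0, 255], [0, 0, 0, 0, 0, 0, 255]],
  ],
)

```text
clock: 16.8
tcp_pos: [0.5345, 0.0249, 0.1522]
orientation: [0.0, -0.04, 0.999, -0.0]
wrist_force: [0.3, -0.1, -0.1]
finger_gap: -0.0004
grip_force: 0.0
```

```bash
python3 -c "
from fit import *
from go import go
np.set_printoptions(precision=4,suppress=True)
go([.563,.0265,.165],184.4)
c=cam('side');save(c,'s4.png',(130,120,330,270),3);print([(l['uv'],round(l['conf'],2)) for l in spotter.landmark_of('lid_edge','side')[:2]],[(l['uv'],round(l['conf'],2)) for l in spotter.landmark_of('keeper','side')[:2]])
for th in (0,.3,.6,.9,1.2): print(th,proj(c,model([.563,.0265,.077,th,1.8,.8])['lid_edge']))"
```

```text
t 16.8 d [-0.114, -0.003, -0.051] [-0.0001, 0.0003, 0.0012] pos [0.5345 0.0249 0.1522] gap -0.0004 F [ 0.3 -0.1 -0.1] J [-0.1   0.26 -0.17  1.14 -0.   -0.18]
[([178.3, 168.5], 0.66)] [([169.3, 176.9], 0.41)]
0 [240.5257 240.11  ]
0.3 [237.2679 221.7205]
0.6 [227.7362 203.2605]
0.9 [212.6578 186.7641]
1.2 [193.5705 174.1615]
```

View pics/s4.png

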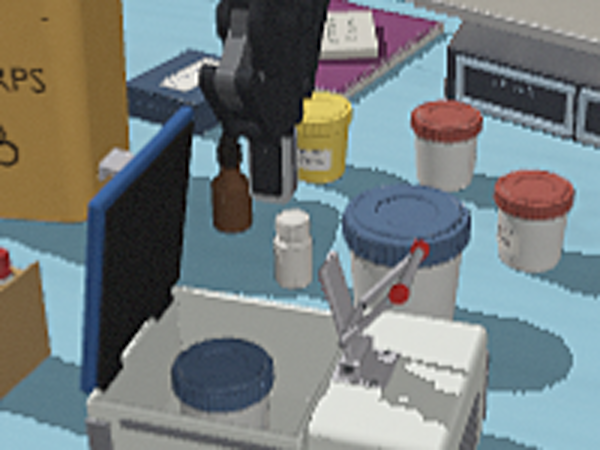

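The cup is upright in the well, at crop (222,375). The lid is still near 1.45 rad and the finger, with its tip at (275,198), slid over its edge. The real tips sit above the reported TCP, so I measure that offset.

```bash
python3 -c "
from h import *
c=cam('side');s=env.get_state()
f=lambda p:(proj(c,p)-[130,120])*3
for h in (0,.01,.02,.03): print(h,f(s['tcp_pos']+[0,0,h]), f(s['tcp_pos']+[0.011,0,h]), f(s['tcp_pos']+[-0.011,0,h]))
t=cam('wrist');
for h in (0,.01,.02,.03): print(proj(t,s['tcp_pos']+[0,0,h]))
save(t,'w5.png',(190,200,330,384),4)
"
```

```text
0 [275.45830603 229.12212349] [256.00140739 225.40848331] [295.09863302 232.8699541 ]
0.01 [274.98267374 212.32638749] [255.38916489 208.66459917] [294.76233931 216.02238551]
0.02 [274.50128039 195.28748724] [254.76942667 191.67956864] [294.42207477 198.92962123]
0.03 [274.01404007 178.00065097] [254.14207828 174.44868705] [294.0777834  181.58682165]
[254.19742567 223.37003753]
[254.24608809 229.94504964]
[254.30058394 237.31710219]
[254.36200936 245.63790593]
```

View pics/w5.png

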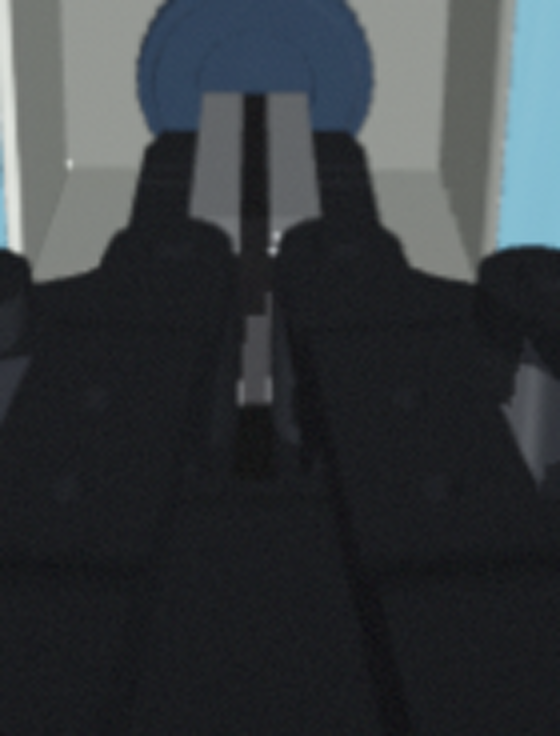

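The finger ends sit about 18 mm above the reported TCP in both views, so I allow for that from here. Go back behind the lid, lower this time.

>>> jog_arm(
  increments=[
    [[0, 0, -0.16, 0, 0, 0, 255], [0, 0, -0.16, 0, 0, 0, 255], [-0.12, 0, -0.04, 0, 0, 0, 255], [-0.18, 0, 0, 0, 0, 0, 255], [-0.18, 0, 0, 0, 0, 0, 255], [-0.14, 0, 0, 0, 0, 0, 255], [0, 0, 0.16, 0, 0, 0, 255], [0, 0, 0.16, 0, 0, 0, 255], [0, 0, 0.09, 0, 0, 0, 255], [0, 0, 0, 0, 0, 0, 255], [0.08, 0, 0, 0, 0, 0, 255], [0.08, 0, 0, 0, 0, 0, 255], [0.08, 0, 0, 0, 0, 0, 255], [0.08, 0, 0, 0, 0, 0, 255], [0.06, 0, 0, 0, 0, 0, 255], [0.06, 0, 0, 0, 0, 0, 255], [0.06, 0, 0, 0, 0, 0, 255], [0.04, 0, 0, 0, 0, 0, 255], [0, 0, 0, 0, 0, 0, 255], [0, 0, 0, 0, 0, 0, 255]],
  ],
)

```text
clock: 19.05
tcp_pos: [0.5545, 0.0264, 0.1405]
orientation: [0.001, -0.04, 0.999, -0.0]
wrist_force: [0.1, -0.2, 0.2]
finger_gap: -0.0
grip_force: 0.0
```

```bash
python3 -c "
from go import *
go([.55,.0265,.14],184.4)
c=cam('side');print([(l['uv'],round(l['conf'],2)) for l in spotter.landmark_of('lid_edge','side')[:2]],[(l['uv'],round(l['conf'],2)) for l in spotter.landmark_of('keeper','side')[:2]])"
```

```text
t 19.05 d [0.018, 0.002, 0.002] [-0.0001, 0.0007, 0.0012] pos [0.5545 0.0264 0.1405] gap -0.0 F [ 0.1 -0.2  0.2] J [-0.1   0.3  -0.14  1.13 -0.   -0.18]
[([240.4, 237.0], 0.72)] [([233.5, 231.2], 0.39)]
```

```bash
python3 -c "
from fit import *
from go import go
s=env.get_state()
for z in (.2005,.124): go([.4314,.0163,z],184.4,s)
c=cam('side')
p=[.563,.0265,.077,0,1.8,.8]
print('hook',proj(c,[.563-.042*np.cos(.077),.0265-.042*np.sin(.077),.086]))
for th in (0,.05,.1): 
  p[3]=th;print(th,proj(c,model(p)['lid_edge']))
for n in ('lever_tip','loop_bar','loop_pin','lever_pivot'): print(n,proj(c,model(p)[n]),[(l['uv'],round(l['conf'],2)) for l in spotter.landmark_of(n,'side')[:2]])
"
```

```text
t 19.2 d [0.493, -0.001, -0.244] [-0.0001, 0.0003, 0.0012] pos [0.5543 0.0265 0.1396] gap 0.0001 F [ 0.  -0.   0.4] J [-0.1   0.3  -0.14  1.13 -0.   -0.18]
t 19.2 d [0.493, -0.001, 0.062] [-0.0001, 0.0003, 0.0012] pos [0.5543 0.0265 0.1396] gap 0.0001 F [ 0.  -0.   0.4] J [-0.1   0.3  -0.14  1.13 -0.   -0.18]
hook [230.46235587 232.39933241]
0 [240.52567292 240.1099699 ]
0.05 [240.42423142 237.13139133]
0.1 [240.14734038 234.10724822]
lever_tip [240.24559122 204.11284244] [([243.4, 209.5], 0.9)]
loop_bar [266.08335898 209.79716312] [([265.4, 212.8], 0.68), ([304.4, 205.1], 0.62)]
loop_pin [245.54815591 224.81667798] [([248.8, 225.0], 0.72)]
lever_pivot [248.24163373 235.32838125] [([246.7, 237.6], 0.73), ([227.7, 213.0], 0.58)]
```

>>> jog_arm(
  increments=[
    [[0, 0, 0.1, 0, 0, 0, 255], [0, 0, 0.1, 0, 0, 0, 255], [0, 0, 0.06, 0, 0, 0, 255], [0, 0, 0.03, 0, 0, 0, 255], [0, 0, 0.014, 0, 0, 0, 255], [0, 0, 0, 0, 0, 0, 255]],
  ],
)

```text
clock: 20.05
tcp_pos: [0.5536, 0.0266, 0.0635]
orientation: [-0.0, -0.04, 0.999, -0.0]
wrist_force: [-0.0, -0.2, -0.8]
finger_gap: 0.0001
grip_force: 0.0
```

>>> jog_arm(
  increments=[
    [[0, 0, 0.006, 0, 0, 0, 255], [0, 0, 0.006, 0, 0, 0, 255], [0, 0, 0, 0, 0, 0, 255]],
  ],
)

```text
clock: 20.35
tcp_pos: [0.5537, 0.0265, 0.0608]
orientation: [0.0, -0.04, 0.999, -0.0]
wrist_force: [-0.5, 0.8, -0.5]
finger_gap: -0.0
grip_force: 0.0
```

>>> jog_arm(
  increments=[
    [[0, 0, 0.005, 0, 0, 0, 255], [0, 0, 0.005, 0, 0, 0, 255], [0, 0, 0, 0, 0, 0, 255]],
  ],
)

```text
clock: 20.65
tcp_pos: [0.5533, 0.0266, 0.0578]
orientation: [-0.0, -0.04, 0.999, -0.0]
wrist_force: [-0.4, -0.3, -0.2]
finger_gap: -0.0004
grip_force: 0.0
```

>>> jog_arm(
  increments=[
    [[0, 0, 0.005, 0, 0, 0, 255], [0, 0, 0.005, 0, 0, 0, 255], [0, 0, 0, 0, 0, 0, 255]],
  ],
)

```text
clock: 20.95
tcp_pos: [0.5535, 0.0266, 0.0555]
orientation: [0.0, -0.04, 0.999, -0.0]
wrist_force: [0.1, 0.2, 1.9]
finger_gap: -0.0001
grip_force: 0.6
```

>>> jog_arm(
  increments=[
    [[0, 0, 0.004, 0, 0, 0, 255], [0, 0, 0, 0, 0, 0, 255]],
  ],
)

```text
clock: 21.15
tcp_pos: [0.5535, 0.0265, 0.0554]
orientation: [0.0, -0.04, 0.999, -0.0]
wrist_force: [-2.7, -0.4, 7.1]
finger_gap: -0.0002
grip_force: 3.9
```

Contact is firm at 7 N, so the lid is shut. It also fixes the tip offset at about 22.5 mm. Now move behind the loop.

>>> jog_arm(
  increments=[
    [[0, 0, -0.14, 0, 0, 0, 255], [0, 0, -0.18, 0, 0, 0, 255], [0, 0, -0.18, 0, 0, 0, 255], [0.08, 0, -0.04, 0, 0, 0, 255], [0.16, 0, 0, 0, 0, 0, 255], [0.16, 0, 0, 0, 0, 0, 255], [0.088, 0, 0, 0, 0, 0, 255], [0, 0, 0, 0, 0, 0, 255]],
  ],
)

```text
clock: 21.95
tcp_pos: [0.4288, 0.0169, 0.1895]
orientation: [-0.001, -0.04, 0.999, 0.0]
wrist_force: [0.5, -0.1, 0.2]
finger_gap: 0.0003
grip_force: 0.0
```

```bash
python3 -c "
from fit import *
from go import go
np.set_printoptions(precision=4,suppress=True)
go([.4314,.0163,.1095],184.4)
p=[.563,.0265,.077,0,1.8,.8]
for nm in ('wrist','top'):
  c=cam(nm)
  for n in ('lever_tip','loop_bar','loop_pin','lever_pivot','keeper','lid_edge'): print(nm,n,proj(c,model(p)[n]) if n in model(p) else proj(c,[.563-.042*np.cos(.077),.0265-.042*np.sin(.077),.086]),[(np.round(l['uv'],1),round(l['conf'],2)) for l in spotter.landmark_of(n,nm)[:2]])
"
```

```text
t 21.95 d [-0.011, -0.003, 0.32] [0.0, -0.0004, 0.0011] pos [0.4288 0.0169 0.1895] gap 0.0003 F [ 0.5 -0.1  0.2] J [-0.15  0.04 -0.34  1.2  -0.   -0.23]
wrist lever_tip [252.7226 286.006 ] []
wrist loop_bar [252.8531 239.4114] []
wrist loop_pin [252.8135 255.6192] []
wrist lever_pivot [252.8534 242.3038] []
wrist keeper [252.7801 268.4868] []
wrist lid_edge [252.8375 248.4781] []
top lever_tip [179.7171 211.0818] [(array([178.7, 211.9]), 0.57)]
top loop_bar [182.6019 231.4152] [(array([183.4, 229.1]), 0.45)]
top loop_pin [183.3188 218.1296] [(array([184.1, 219.9]), 0.53)]
top lever_pivot [185.1145 221.6417] [(array([182.4, 220.5]), 0.46)]
top keeper [183.3212 207.9651] [(array([343.9, 190.9]), 0.44), (array([183.9, 210.9]), 0.4)]
top lid_edge [185.2475 216.5933] [(array([182.5, 221.5]), 0.82)]
```

>>> jog_arm(
  increments=[
    [[0, 0, 0.14, 0, 0, 0, 255], [0, 0, 0.12, 0, 0, 0, 255], [0, 0, 0.06, 0, 0, 0, 255], [-0.026, 0, 0, 0, 0, 0, 255], [-0.026, 0, 0, 0, 0, 0, 255], [-0.026, 0, 0, 0, 0, 0, 255], [-0.026, 0, 0, 0, 0, 0, 255], [-0.026, 0, 0, 0, 0, 0, 255], [-0.026, 0, 0, 0, 0, 0, 255], [-0.02, 0, -0.02, 0, 0, 0, 255], [-0.01, 0, -0.02, 0, 0, 0, 255], [-0.01, 0, -0.02, 0, 0, 0, 255], [-0.022, 0, 0, 0, 0, 0, 255], [-0.022, 0, 0, 0, 0, 0, 255], [-0.022, 0, 0, 0, 0, 0, 255], [-0.022, 0, 0, 0, 0, 0, 255], [0, 0, 0, 0, 0, 0, 255], [0, 0, 0, 0, 0, 0, 255]],
  ],
)

```text
clock: 24.45
tcp_pos: [0.5025, 0.0225, 0.1241]
orientation: [-0.0, -0.04, 0.999, -0.0]
wrist_force: [0.1, -0.2, 0.2]
finger_gap: 0.0001
grip_force: 0.0
```

```bash
python3 -c "
from fit import *
from go import go
np.set_printoptions(precision=4,suppress=True)
go([.49,.0163,.1245],184.4)
c=cam('side');save(c,'s6.png',(180,150,310,280),4)
print([(np.round(l['uv'],1),round(l['conf'],2)) for n in ('loop_bar','lever_tip') for l in spotter.landmark_of(n,'side')[:2]])
"
```

```text
t 24.45 d [0.052, -0.021, -0.001] [-0.0, -0.0002, 0.0012] pos [0.5025 0.0225 0.1241] gap 0.0001 F [ 0.1 -0.2  0.2] J [-0.11  0.22 -0.29  1.06 -0.   -0.2 ]
[(array([221.4, 236.7]), 0.58), (array([239.3, 207.8]), 0.87)]
```

View pics/s6.png

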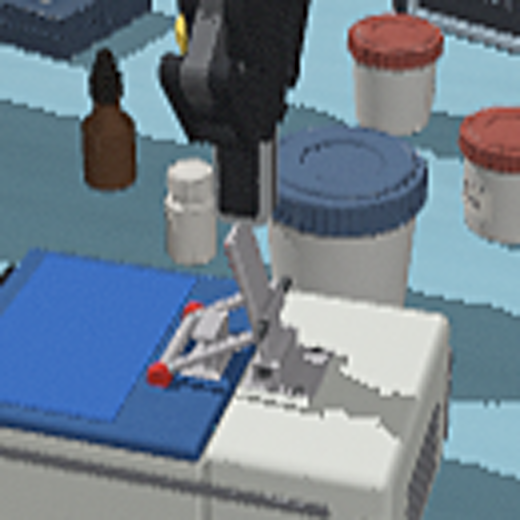

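The lid is shut and the loop lies forward on the lid past the hook, with its buttons at crop (193,309) and (160,374). The lever is still raised, tip at (240,230). Next, go to the lid side of the lever and press it back along its arc.

>>> jog_arm(
  increments=[
    [[0, 0, -0.08, 0, 0, 0, 255], [0, 0, -0.08, 0, 0, 0, 255], [-0.06, 0, 0, 0, 0, 0, 255], [-0.062, 0, 0, 0, 0, 0, 255], [0, 0, 0.1, 0, 0, 0, 255], [0, 0, 0.1, 0, 0, 0, 255], [0, 0, 0.03, 0, 0, 0, 255], [0.036, 0, 0, 0, 0, 0, 255], [0.036, 0, 0, 0, 0, 0, 255], [0.019, 0, -0.003, 0, 0, 0, 255], [0.018, 0, -0.003, 0, 0, 0, 255], [0.018, 0, -0.002, 0, 0, 0, 255], [0.018, 0, 0.002, 0, 0, 0, 255], [0.018, 0, 0.003, 0, 0, 0, 255], [0.017, 0, 0.004, 0, 0, 0, 255], [0.016, 0, 0.007, 0, 0, 0, 255], [0.016, 0, 0.008, 0, 0, 0, 255], [0.016, 0, 0.009, 0, 0, 0, 255], [0, 0, 0, 0, 0, 0, 255]],
  ],
)

```text
clock: 26.5
tcp_pos: [0.4754, 0.0203, 0.1003]
orientation: [-0.0, -0.04, 0.999, -0.0]
wrist_force: [-0.1, -0.2, -0.5]
finger_gap: -0.0
grip_force: 0.1
```

```bash
python3 -c "
from fit import *
from go import go
np.set_printoptions(precision=4,suppress=True)
f=lambda x:[.563+x*np.cos(.077),.0265+x*np.sin(.077)]
go(f(-.087)+[.1002],184.4)
c=cam('side')
for a in (1.8,1.2,.9,.6): print(a,proj(c,model([.563,.0265,.077,0,a,0])['lever_tip']))
print([(np.round(l['uv'],1),round(l['conf'],2)) for n in ('loop_bar','lever_tip','loop_pin') for l in spotter.landmark_of(n,'side')[:2]])
"
```

```text
t 26.5 d [-0.003, -0.002, 0.0] [-0.0, -0.0003, 0.0012] pos [0.4754 0.0203 0.1003] gap -0.0 F [-0.1 -0.2 -0.5] J [-0.13  0.19 -0.39  0.99 -0.   -0.21]
1.8 [240.2456 204.1128]
1.2 [261.5603 208.6389]
0.9 [270.9105 214.8191]
0.6 [278.0927 222.8597]
[(array([231.5, 238.6]), 0.52), (array([274.4, 216.3]), 0.8), (array([259.8, 230.7]), 0.63)]
```

>>> jog_arm(
  increments=[
    [[0.013, 0, 0.012, 0, 0, 0, 255], [0.013, 0, 0.012, 0, 0, 0, 255], [0.013, 0, 0.013, 0, 0, 0, 255], [0.009, 0, 0.016, 0, 0, 0, 255], [0.009, 0, 0.016, 0, 0, 0, 255], [0.008, 0, 0.016, 0, 0, 0, 255], [0, 0, 0, 0, 0, 0, 255]],
  ],
)

```text
clock: 27.4
tcp_pos: [0.4586, 0.0191, 0.0784]
orientation: [-0.001, -0.04, 0.999, 0.0]
wrist_force: [0.5, -1.2, 0.1]
finger_gap: -0.0001
grip_force: 0.0
```

```bash
python3 -c "
from fit import *
from go import go
np.set_printoptions(precision=4,suppress=True)
c=cam('side')
for a in (.6,.3,0): print(a,proj(c,model([.563,.0265,.077,0,a,0])['lever_tip']))
print([(np.round(l['uv'],1),round(l['conf'],2)) for n in ('loop_bar','lever_tip') for l in spotter.landmark_of(n,'side')[:2]])
"
```

```text
0.6 [278.0927 222.8597]
0.3 [282.4269 231.9325]
0 [283.5649 241.1312]
[(array([234.5, 239.9]), 0.6), (array([286.6, 233.4]), 0.59)]
```

>>> jog_arm(
  increments=[
    [[0.004, 0, 0.016, 0, 0, 0, 255], [0.003, 0, 0.012, 0, 0, 0, 255]],
  ],
)

```text
clock: 27.75
tcp_pos: [0.4582, 0.0189, 0.0721]
orientation: [-0.0, -0.04, 0.999, -0.0]
wrist_force: [0.6, -0.4, -0.0]
finger_gap: 0.0002
grip_force: 0.0
```

>>> jog_arm(
  increments=[
    [[0.002, 0, 0.012, 0, 0, 0, 255], [0, 0, 0.01, 0, 0, 0, 255]],
  ],
)

```text
clock: 27.95
tcp_pos: [0.4575, 0.0189, 0.0665]
orientation: [-0.0, -0.04, 0.999, 0.0]
wrist_force: [-0.1, 0.6, -0.7]
finger_gap: 0.0002
grip_force: 0.0
```

```bash
python3 -c "
from fit import *
np.set_printoptions(precision=4,suppress=True)
c=cam('side');save(c,'s7.png',(200,180,310,280),5)
for n in ('loop_bar','lever_tip','loop_pin','keeper'): print(n,[(np.round(l['uv'],1),round(l['conf'],2)) for l in spotter.landmark_of(n,'side')[:3]])
"
```

```text
loop_bar [(array([230.4, 236.6]), 0.75), (array([210.2, 196.6]), 0.24)]
lever_tip [(array([286.1, 245.1]), 0.82)]
loop_pin [(array([261.4, 241.8]), 0.56), (array([229. , 235.6]), 0.22)]
keeper []
```

View pics/s7.png

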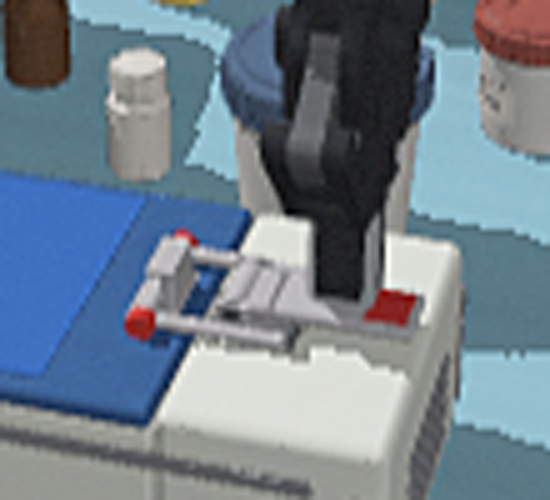

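The lever lies flat on the deck with its red pad at crop (393,307). The loop's bar is behind the hook at (170,275), with its buttons on either side. I press lightly to make sure it is fully down.

>>> jog_arm(
  increments=[
    [[0, 0, 0.006, 0, 0, 0, 255], [0, 0, 0.004, 0, 0, 0, 255], [0, 0, 0, 0, 0, 0, 255]],
  ],
)

```text
clock: 28.5
tcp_pos: [0.4582, 0.0188, 0.0657]
orientation: [0.001, -0.04, 0.999, -0.0]
wrist_force: [-4.0, -0.0, 11.1]
finger_gap: 0.0001
grip_force: 5.3
```

Contact at 11 N with the tip at z ≈ 88.3 mm, where the flat lever's top should be at 88.5 mm. I retreat.

>>> jog_arm(
  increments=[
    [[0, 0, -0.08, 0, 0, 0, 255], [0, 0, -0.16, 0, 0, 0, 255], [0, 0, -0.18, 0, 0, 0, 255], [0, 0, -0.18, 0, 0, 0, 255], [0, 0, 0, 0, 0, 0, 255], [0, 0, 0, 0, 0, 0, 255]],
  ],
)

```text
clock: 29.1
tcp_pos: [0.4587, 0.0187, 0.2156]
orientation: [0.002, -0.04, 0.999, -0.0]
wrist_force: [-0.4, -1.5, -0.6]
finger_gap: 0.0
grip_force: 0.0
```

```bash
python3 -c "
from fit import *
from go import go
np.set_printoptions(precision=4,suppress=True)
c=cam('side');go([.45,.02,.2])
for n in ('loop_bar','lever_tip','loop_pin','lid_edge'): print(n,[(np.round(l['uv'],1),round(l['conf'],2)) for l in spotter.landmark_of(n,'side')[:2]])
"
```

```text
t 29.15 d [0.03, 0.007, 0.057] pos [0.4577 0.0189 0.2142] gap 0.0002 F [ 0.9  0.5 -0.5] J [-0.13  0.08 -0.23  1.26 -0.   -0.21]
loop_bar [(array([230.7, 237.2]), 0.57)]
lever_tip [(array([285.7, 244.5]), 0.87)]
loop_pin [(array([263.5, 238.3]), 0.54)]
lid_edge [(array([242. , 241.4]), 0.64), (array([307.7, 208.9]), 0.43)]
```

The lever stays down after release, and the loop bar and lid have not moved.

```bash
python3 -c "
from workcell import ticket
print(ticket.hand_in())"
```

```text
the job is handed in; nothing more can be done
None
```

I handed the job in with the blue cup standing in the well, the lid shut, the loop hooked and the lever flat on the front deck. The final pull on the hook was not measured directly, and the hand-in returned no verdict.

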